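# Tip the sorted sherds into the finds box and shut it

## Task

Lift the sorting tray by its wooden handle and tip it so that all four sherds slide off its open lip into the grey finds box, with the lip held low so that they are not dropped from high up or touched with the gripper. Then put the empty tray back down flat, right way up, on the open bench, and after that press the box's lid fully shut. Leave everything else on the bench where it is.

Things in the scene. Friction and masses are not known exactly. Their poses are not given: they have to be found in the camera images.
- tray: bare aluminium sorting tray with a dark wooden bridge handle, 0.26 kg: floor 124 (its x) x 170 (its y) mm, 4 mm thick; walls 28 mm high, 4 mm thick on both sides (x = +-60 mm) and at the back (y = -83 mm); the +y end is open: the pouring lip. Handle bar along x over its middle. Origin: centre of the underside, z up; at yaw 0 the lip points to world +y, to the box
- tray_grip (a point): centre of the tray's handle bar, 95 mm above the underside; the bar lies along the tray's x, 116 mm long, 16 mm across (y) and 16 mm high, between two 4 mm side straps 20 mm wide that reach from the tray's sides to 103 mm height; free space below it, down to the sherds
- tray_lip (a point): middle of the tray's open pouring edge, on the floor's upper face, 85 mm from the origin along +y and 4 mm above the underside
- box: open-topped grey plastic finds box, fixed to the bench, 170 x 170 mm outside, 75 mm high, walls and floor 4 mm. Origin: centre of the underside; its hinge side is at +x (away from the robot at yaw 0)
- box_lid (a joint): angle of the box's hinged grey lid: 0 = shut, lying flat on the rim; about 1.57 = standing upright; stops at 1.9. It has a stiff hinge and stays where it is left (about 1.5 N at its free edge moves it).
- box_lid_hinge (a point): middle of the lid's hinge line, on the box's +x rim, 75 mm above the bench; the hinge runs along the box's y
- box_lid_handle (a point): top of the knob on the lid's outer face: 140 mm from the hinge along the lid, midway along its width, 35 mm out from that face. The lid is a plate 170 x 170 mm, 6 mm thick, reaching 170 mm from the hinge
- sherd0: one of the four loose terracotta sherds lying in the tray, a chunky flat piece about 42 x 32 x 13 mm, 28 g. Origin: centre of its underside
- sherd1: one of the four loose terracotta sherds lying in the tray, a chunky flat piece about 36 x 36 x 11 mm, 32 g. Origin: centre of its underside
- sherd2: one of the four loose terracotta sherds lying in the tray, a chunky flat piece about 46 x 28 x 14 mm, 36 g. Origin: centre of its underside
- sherd3: one of the four loose terracotta sherds lying in the tray, a chunky flat piece about 34 x 30 x 16 mm, 40 g. Origin: centre of its underside
- stray_a: A large flat terracotta sherd, about 58 x 44 x 14 mm, lying directly on the bench; not part of the job. Origin: centre of its underside
- stray_b: A large flat terracotta sherd, about 50 x 50 x 12 mm, lying directly on the bench; not part of the job. Origin: centre of its underside
- brush: A small brush, 170 mm long, lying on the bench; bystander. Origin: centre of its underside
- glue: A small closed white bottle, 44 mm across, 90 mm tall; bystander. Origin: centre of its underside
- mug: A white mug, 80 mm across, 90 mm tall; bystander. Origin: centre of its underside
- loupe: A round black magnifier, 38 mm across, 22 mm tall; bystander. Origin: centre of its underside
- dish: A white bowl, 120 mm across, 35 mm tall; bystander. Origin: centre of its underside
Not all that is in view belongs to the job. What is shaped like the box but red or yellow is not meant.

How it is judged:
On the way, in this order (a step that is already met when the one before it is completed fails the run):
1. the tray is lifted off the bench with all four sherds still in it (height (world z) of tray above 0.025 m and x of sherd0 in the frame of tray between -0.06 and 0.06 m and y of sherd0 in the frame of tray between -0.085 and 0.085 m and z of sherd0 in the frame of tray between -0.005 and 0.05 m and x of sherd1 in the frame of tray between -0.06 and 0.06 m and y of sherd1 in the frame of tray between -0.085 and 0.085 m and z of sherd1 in the frame of tray between -0.005 and 0.05 m and x of sherd2 in the frame of tray between -0.06 and 0.06 m and y of sherd2 in the frame of tray between -0.085 and 0.085 m and z of sherd2 in the frame of tray between -0.005 and 0.05 m and x of sherd3 in the frame of tray between -0.06 and 0.06 m and y of sherd3 in the frame of tray between -0.085 and 0.085 m and z of sherd3 in the frame of tray between -0.005 and 0.05 m), for 0.1 s.
2. all four sherds are in the box (x of sherd0 in the frame of box between -0.084 and 0.084 m and y of sherd0 in the frame of box between -0.084 and 0.084 m and z of sherd0 in the frame of box between -0.005 and 0.072 m and x of sherd1 in the frame of box between -0.084 and 0.084 m and y of sherd1 in the frame of box between -0.084 and 0.084 m and z of sherd1 in the frame of box between -0.005 and 0.072 m and x of sherd2 in the frame of box between -0.084 and 0.084 m and y of sherd2 in the frame of box between -0.084 and 0.084 m and z of sherd2 in the frame of box between -0.005 and 0.072 m and x of sherd3 in the frame of box between -0.084 and 0.084 m and y of sherd3 in the frame of box between -0.084 and 0.084 m and z of sherd3 in the frame of box between -0.005 and 0.072 m), for 0.2 s.
3. the tray is back on the bench, flat and right way up (all of step 2 and height (world z) of tray between -0.004 and 0.008 m and angle between tray's own z axis and vertical below 0.08 rad), for 0.2 s.
4. the lid is shut (value of joint box_lid below 0.05 rad), for 0.2 s.
At the end, for the whole second after the job is handed in: All four sherds lie in the box (origins within 84 mm of its centre along both box axes, under 72 mm high), the tray is on the bench right way up (underside within 8 mm, tilt under 0.08 rad), the lid is shut (under 0.05 rad); tray and sherds slower than 0.03 m/s (all of step 3 and linear speed of each of sherd0, sherd1, sherd2, sherd3, tray below 0.03 m/s and value of joint box_lid below 0.05 rad); the robot touches nothing.
It fails at once if a sherd is dropped from high up or flung (faster than 2.0 m/s) (linear speed of any of sherd0, sherd1, sherd2, sherd3 above 2 m/s).
It fails at once if the gripper's fingers touch one of the four sherds (over 0.5 N) (contact force between the fingers and sherd0 above 0.5 N or contact force between the fingers and sherd1 above 0.5 N or contact force between the fingers and sherd2 above 0.5 N or contact force between the fingers and sherd3 above 0.5 N).
It fails at once if a bystander is moved by more than 30 mm (distance of any of stray_a, stray_b, brush, glue, mug, loupe, dish from where it was at the start of the episode above 0.03 m).
It also fails if it takes over 64 s, if anything falls off the work surface, if the arm or the gripper's body presses on something with over 40 N, if the wrist force passes 120 N, or if a joint passes its speed limit or range.

## Robot

A 6-joint arm with a two-finger parallel gripper is mounted at the origin on the work surface. World frame = base frame: x ahead of the robot, y to its left, z up, the work surface at z = 0. Lengths are in m, angles in rad, forces in N, time in s.
With the tool pointing down it reaches from about 0.325 to 0.775 m from the base axis. Payload 5.5 kg.
Tool frame: the origin (TCP) lies at the very end of the fingers, on their centre line; the grasp point (between the pads) lies 19 mm behind it; z points along the fingers, y is the line along which they close (so a half turn about z gives the same grasp; the last joint's range is limited). The gripper opens to 88 mm and grips with 3 to 60 N. Pads are 20 mm wide; open, the fingers measure 115 mm over their backs; the gripper's body (75 mm by 178 mm) begins 61 mm behind the grasp point.
Start: joints at [-1.405, 0.091, 1.231, -0, 1.82, -0.057], TCP at [0.133, -0.585, 0.223] pointing down, gripper open.
Joint ranges: [-2.87, 2.87], [-0.86, 2.18], [0.17, 2.46], [-1.51, 4.65], [0.06, 2.69], [-2.65, 2.65]. Speed limits (rad/s): [2.57, 2.57, 3.01, 3.14, 3.14, 3.14].

## Interface

Orientations are given as [roll, pitch, yaw] about the fixed x, y, z axes, in that order (R = Rz(yaw) Ry(pitch) Rx(roll)).
In Python, from station import monitor, eyes, bot, spotter gives the robot as it stands. The module is installed in compiled form; this text tells all that it offers.
- The arm moves only by the tool apply_moves, never from a script. Its argument "targets" is a list of rows, each a list of 5 numbers: the shift along the tool's x, y, z in m, then the turn about the tool's z in degrees, then the finger opening in m, from 0 to 0.0878. A call has 1 to 12 rows; each row shifts and turns the commanded pose from where the row before left it, along the tool's axes as they then stand; what a row does not reach is not made up. A row lasts 1/12 s, in which the tool goes at most 41.7 mm and 7.16 degrees, less where a joint would pass 70% of its speed; a pose out of reach is approached as far as the arm can. A call is refused whole if a number of a shift passes 0.0417 or a number of a turn 7.16, either way. A call with a gripper value outside its range is refused whole. The fingers move at their own pace and stop on an object; "squeeze" is the grip in N (left out, the last holds). Time passes only in rows, so rows that do not move let the fingers close. It gives the time, the measured TCP pose, the force, the opening and the grip force at its end, in the units of the state.
- monitor.observe(): the state, without advancing time (a new reading comes with each control period).
- eyes.grab_frame(name): name is "scene" or "top"; returns a dict with "image" (420x560x3 uint8, red, green, blue), "mtx" (3x3 intrinsics, pixels), "k1" (the pictures are not rectified: a ray, as slopes to the right and down, at radius r is drawn at 1 + k1 r^2 times it, then the intrinsics apply), "cam_to_world" (4x4, takes a point from camera to world coordinates). Camera axes: x right, y down, z forward; pixel columns grow to the right and rows downward; lengths in m; the calibration is good to about 2 mm. A picture is of the moment at which its call begins. There is no depth.
- bot.hand_in(): hands the job in; it is judged then, once.
Trained networks look in a picture, given as the dict that the camera call returned (one of the last four; its "shot" number tells which), for a name from the list of things; names that differ only in an ending like _2 or _b are one class to them, and where a whole thing is asked for, a point or a joint stands for the part that bears it (a point fixed in the world has none). Each returns a list of dicts, best first, with "confidence" (0 to 1); they miss things now and then, are a little off and sometimes report something else, mostly with a low value. They report only what shows in the picture. A call takes as long as a camera call. They do not tell look-alikes from the thing itself.
- spotter.recognise(picture, thing): "rect" ([left, top, width, height] as shares, 0 to 1, of the picture: columns of its width, rows of its height, round what is visible of it).
- spotter.outline_of(picture, thing): "region" (420x560 bool, what is visible of it) and "rect" ([left, top, width, height] as shares, 0 to 1, of the picture: columns of its width, rows of its height, round what is visible of it).
- spotter.place_of(picture, thing): "position" ([row, column] as shares, 0 to 1, of the picture: columns of its width, rows of its height: a listed point, or the origin of a listed thing).
The state is a dict: "clock": time; "joint_positions": joint angles; "joint_vel": joint speeds; "effort": joint torques, N m; "tool_pos": TCP position; "ee_rot": TCP orientation; "wrist_force": force on the tool from outside, world axes, zero at the start; "moment": the same for the moment, N m; "opening": finger opening in m; "grip_force": force on a finger pad.
Only numpy, scipy, OpenCV 4.12 (cv2) and the standard library are available. Lean on these libraries where they do the work, as an engineer would, in place of code of your own. Each camera call takes 0.05 s, during which the arm holds its last target. There are 200 camera calls.

## Working session

There is one attempt and no reset: what is moved stays moved. The work goes in short steps, Python scripts to look and compute and a tool call to move; the robot and the scene stay as the last step left them, time stands still between calls to the robot, and variables do not carry over. Pictures are saved under pics/ and viewed, at most 10 in all, crops included, and the job is handed in when it is done.

Besides the shell and the picture viewer there is one more tool, called after "Request:" as name(argument=value, ...) on one line, values as JSON. apply_moves: Moves the arm, as the interface text tells. Its arguments: {"type":"object","properties":{"targets":{"type":"array","items":{"type":"array","items":{"type":"number"}}},"squeeze":{"type":"number"}},"required":["targets"]}

```bash
mkdir -p pics; cat > h.py <<'E'
import numpy as np, cv2
from station import monitor, eyes, bot, spotter
def ray(f,px):
    u=(np.array(px,float)-[f["mtx"][0][2],f["mtx"][1][2]])/[f["mtx"][0][0],f["mtx"][1][1]]
    s=u.copy()
    for _ in range(20): s=u/(1+f["k1"]*(s@s))
    T=np.array(f["cam_to_world"]); d=T[:3,:3]@[s[0],s[1],1]
    return T[:3,3],d
def at_z(f,px,z):
    o,d=ray(f,px); return o+d*(z-o[2])/d[2]
def tri(f,p,g,q):
    o1,d1=ray(f,p);o2,d2=ray(g,q)
    t=np.linalg.lstsq(np.c_[d1,-d2],o2-o1,rcond=None)[0]
    a=o1+d1*t[0];b=o2+d2*t[1]; return (a+b)/2,np.linalg.norm(a-b)
def proj(f,P):
    T=np.array(f["cam_to_world"]);c=T[:3,:3].T@(np.array(P)-T[:3,3]);s=c[:2]/c[2];s=s*(1+f["k1"]*(s@s))
    return s*[f["mtx"][0][0],f["mtx"][1][1]]+[f["mtx"][0][2],f["mtx"][1][2]]
def pl(f,n):
    return [((r["position"][1]*560).round(1) if hasattr(r["position"][1],'round') else r["position"][1]*560, r["position"][0]*420, r["confidence"]) for r in spotter.place_of(f,n)]
E
python3 - <<'E'
from h import *
a=eyes.grab_frame("scene");b=eyes.grab_frame("top")
cv2.imwrite("pics/a.png",a["image"][:,:,::-1]);cv2.imwrite("pics/b.png",b["image"][:,:,::-1])
for n in ["tray","tray_grip","tray_lip","box","box_lid_hinge","box_lid_handle","sherd0","mug"]:
    for k,f in (("s",a),("t",b)): print(n,k,[tuple(round(float(x),2) for x in r) for r in pl(f,n)])
print(a["cam_to_world"],b["cam_to_world"]);print(monitor.observe())
E
```

```text
tray s [(206.42, 321.51, 0.67)]
tray t [(377.61, 213.7, 0.59), (388.19, 220.92, 0.55)]
tray_grip s [(204.01, 294.59, 0.57)]
tray_grip t [(393.18, 216.72, 0.86), (217.5, 228.1, 0.25), (380.13, 211.51, 0.2)]
tray_lip s [(225.12, 295.6, 0.64)]
tray_lip t [(362.88, 222.52, 0.82), (220.08, 223.4, 0.62)]
box s [(299.21, 201.39, 0.86), (141.29, 284.0, 0.76), (245.9, 160.1, 0.73)]
box t [(194.32, 309.71, 0.98), (381.19, 293.29, 0.74)]
box_lid_hinge s [(155.68, 274.51, 0.89), (329.11, 188.79, 0.68), (262.81, 154.1, 0.64)]
box_lid_hinge t [(187.6, 282.41, 0.68), (389.87, 269.01, 0.66), (215.71, 196.52, 0.59), (406.5, 225.41, 0.39)]
box_lid_handle s [(117.71, 233.02, 0.96), (230.89, 130.2, 0.92), (355.21, 156.91, 0.72)]
box_lid_handle t [(213.3, 165.98, 0.97), (383.32, 312.82, 0.82), (179.42, 329.49, 0.7)]
sherd0 s [(185.92, 333.4, 0.77), (201.38, 312.48, 0.74), (220.58, 315.5, 0.65), (210.5, 336.5, 0.53)]
sherd0 t [(388.92, 227.89, 0.68), (406.62, 225.5, 0.55), (378.9, 210.08, 0.5), (396.59, 206.3, 0.44)]
mug s [(366.69, 176.19, 0.77)]
mug t [(149.52, 180.6, 0.86)]
[[ 0.87870693  0.30350849 -0
[... 367 characters left out ...]
  1.        ]]
{'clock': 0.9, 'joint_positions': array([-1.40468613e+00,  9.10537698e-02,  1.23068467e+00, -1.17539668e-05,
        1.81979444e+00, -5.67023471e-02]), 'joint_vel': array([-0.00046917, -0.00142453, -0.00111062,  0.00108303,  0.00161956,
       -0.00039408]), 'effort': array([ 1.53484500e-03, -4.46192193e+01, -4.06509697e+01,  6.99080410e-02,
        1.95654924e-02, -2.89415050e-05]), 'tool_pos': array([ 0.13257993, -0.58518628,  0.22266757]), 'ee_rot': array([3.14153362e+00, 1.47606537e-05, 2.22809644e-01]), 'wrist_force': array([-0.44929215, -0.39355915,  0.72899015]), 'moment': array([ 0.0098859 , -0.00508174, -0.00426908]), 'grip_force': 0.0, 'opening': 0.08818871879816807}
```

View pics/a.png

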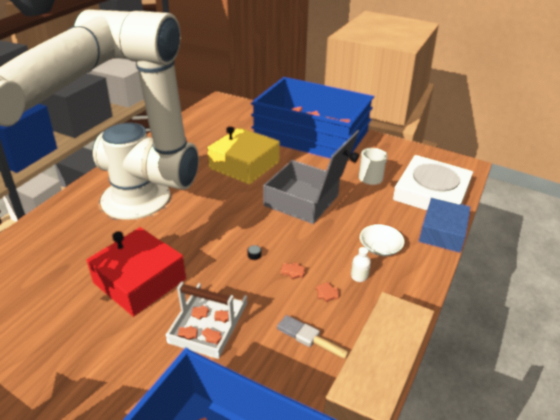

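View pics/b.png

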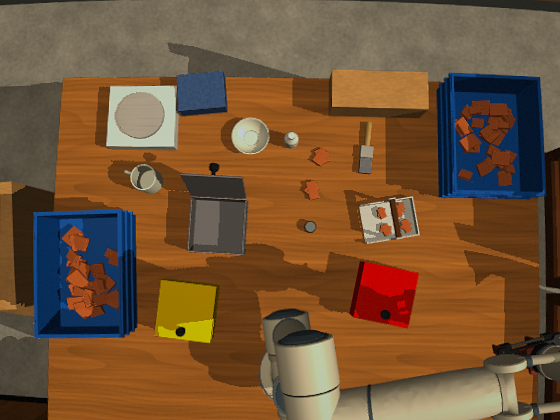

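The grey box, with its lid standing open, is at scene (303,190) and top (217,222), with its knob at top (213,166). The red box (scene 137,270; top 385,293) and the yellow box (scene 244,155; top 187,310) are shut look-alikes. The tray is at scene (207,320) and top (390,219), with its lip towards image left, which is +y. I'll measure these, then check one enlarged crop.

```bash
python3 - <<'E'
from h import *
a=eyes.grab_frame("scene");b=eyes.grab_frame("top")
print("grip",tri(a,(204.0,294.6),b,(393.2,216.7)),"lip",tri(a,(225.1,295.6),b,(362.9,222.5)))
print("hinge",tri(a,(329.1,188.8),b,(215.7,196.5)),"knob",tri(a,(355.2,156.9),b,(213.3,166.0)))
def corners(f,n):
    for r in spotter.outline_of(f,n):
        c=max(cv2.findContours(r["region"].astype(np.uint8),0,1)[0],key=cv2.contourArea)
        yield r["confidence"],cv2.minAreaRect(c)
for n in ("tray","box"):
    for c,R in corners(b,n): print(n,c,np.round(R[0]),np.round(R[1]),R[2])
for n in ["stray_a","brush","glue","loupe","dish","mug"]:
    print(n,[np.round(at_z(b,p[:2],0.0),3)[:2].tolist()+[round(p[2],2)] for p in pl(b,n)])
im=b["image"]
c1=cv2.resize(im[185:255,345:435],None,fx=4.4,fy=6*.733,interpolation=3);c2=cv2.resize(im[155:260,175:255],(396,520),interpolation=3)
H=np.zeros((560,800,3),np.uint8);H[:c1.shape[0],:c1.shape[1]]=c1;H[:520,400:796]=c2
cv2.imwrite("pics/c.png",H[:,:,::-1])
E
```

```text
grip (array([ 0.4837484 , -0.29092434,  0.0929567 ]), np.float64(0.0035792175858444224)) lip (array([ 0.47443813, -0.21087672,  0.01064561]), np.float64(0.007613152071094229))
hinge (array([0.54094612, 0.24866201, 0.0709438 ]), np.float64(0.002272363757834515)) knob (array([0.61122898, 0.23839004, 0.20622197]), np.float64(0.0030513996961106763))
tray 0.86 [388. 219.] [43. 55.] 79.3803482055664
tray 0.17 [216. 210.] [92. 62.] 85.30131530761719
box 0.96 [216. 209.] [91. 62.] 85.30131530761719
box 0.82 [187. 310.] [60. 59.] 7.125016689300537
box 0.66 [384. 294.] [62. 58.] 10.61965560913086
stray_a [[0.704, -0.224, 0.67], [0.585, -0.043, 0.64], [0.673, -0.08, 0.63], [0.458, -0.296, 0.25]]
brush [[0.706, -0.226, 0.81]]
glue [[0.732, 0.018, 0.51]]
loupe [[0.45, -0.042, 0.49], [0.587, -0.043, 0.39]]
dish [[0.741, 0.154, 0.77], [0.637, 0.26, 0.4], [0.504, -0.277, 0.27]]
mug [[0.584, 0.469, 0.9], [0.52, -0.322, 0.35]]
```

View pics/c.png

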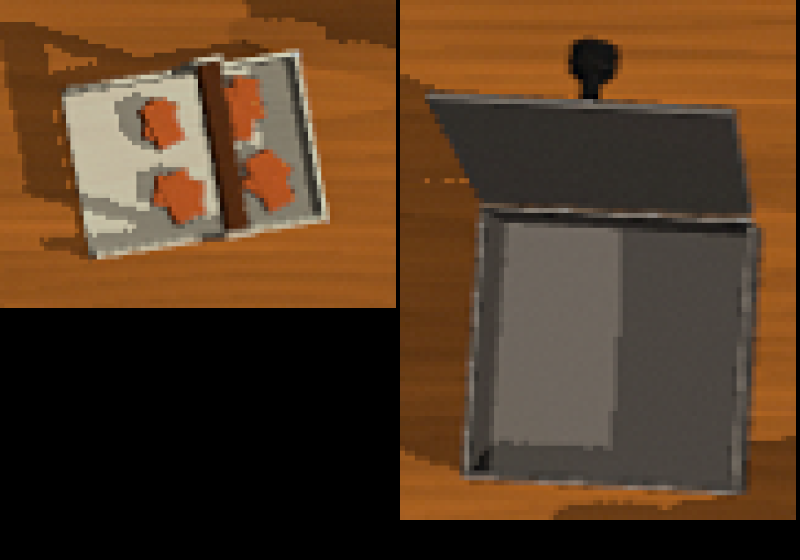

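The crop shows the tray with its handle bar (about (392,200)–(399,237)), its lip on the left and four sherds inside. The grey box is beside it, open, with its lid standing up and its knob on the far side. This is the one meant, because it is grey and has the upright lid.

```bash
python3 - <<'E'
from h import *
b=eyes.grab_frame("top")
P=lambda x,y,z:np.round(at_z(b,(x,y),z)[:2],4)
for n,x,y,z in [("bar+",392.3,199.8,.103),("bar-",398.9,237.3,.103),("lip far",359.1,205.9,.032),("lip near",367,243.4,.032),("back far",412.7,196.8,.032),("back near",419.5,235,.032),
 ("bx nl",188.1,251,.075),("bx nr",244.1,254,.075),("bx fl",191.6,196.8,.075),("bx fr",246.7,199.8,.075)]: print(n,P(x,y,z))
E
```

```text
bar+ [ 0.5351 -0.2848]
bar- [ 0.4233 -0.3045]
lip far [ 0.522 -0.197]
lip near [ 0.4049 -0.2223]
back far [ 0.5537 -0.3675]
back near [ 0.4334 -0.3886]
bx nl [0.3721 0.3273]
bx nr [0.3663 0.1569]
bx fl [0.5375 0.3216]
bx fr [0.5308 0.1526]
```

Request:
apply_moves(targets=[[0.0366,-0.0189,0,0,0.08],[0.0366,-0.0189,0,0,0.08],[0.0366,-0.0189,0,0,0.08],[0.0366,-0.0189,0,0,0.08],[0.0366,-0.0189,0,0,0.08],[0.0366,-0.0189,0,0,0.08],[0.0366,-0.0189,0,0,0.08],[0.0366,-0.0189,0,0,0.08],[0.0366,-0.0189,0,0,0.08],[0.0366,-0.0189,0,0,0.08],[0.0366,-0.0189,0,0,0.08],[0,0,0,2.75,0.08]])

```text
clock: 2.45
tool_pos: [0.4837, -0.2882, 0.2222]
ee_rot: [-3.139, -0.002, 0.182]
wrist_force: [-0.7, -0.9, 0.4]
opening: 0.0801
grip_force: 0.0
```

Request:
apply_moves(targets=[[-0.003,0.004,0,0,0.07],[0,0,0.037,0,0.07],[0,0,0.037,0,0.07],[0,0,0.037,0,0.07],[0,0,0.036,0,0.07],[0,0,0,0,0.07]])

```text
clock: 2.95
tool_pos: [0.4721, -0.2965, 0.0668]
ee_rot: [-3.132, 0.01, 0.174]
wrist_force: [-0.7, 0.2, -1.0]
opening: 0.0701
grip_force: 0.0
```

```bash
python3 - <<'E'
from h import *
s=monitor.observe();print(s["tool_pos"],s["ee_rot"])
a=eyes.grab_frame("scene");b=eyes.grab_frame("top")
c1=cv2.resize(a["image"][220:370,130:290],(400,375),interpolation=3);c2=cv2.resize(b["image"][160:280,320:448],(400,375),interpolation=3)
cv2.imwrite("pics/d.png",np.hstack([c1,c2])[:,:,::-1])
E
```

```text
[ 0.47209888 -0.29653073  0.06676877] [-3.13206546  0.0101873   0.174124  ]
```

View pics/d.png

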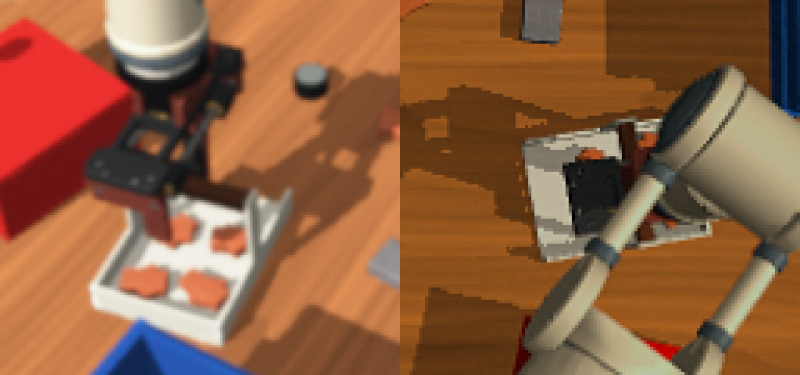

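The fingers straddle the bar near its middle, with the red box clear of them on the left. I'm raising a little and closing.

Request:
apply_moves(targets=[[0.005,0,-0.006,0,0.07],[0,0,0,0,0.07],[0,0,0,0,0.04],[0,0,0,0,0.01],[0,0,0,0,0.0],[0,0,0,0,0.0],[0,0,0,0,0.0],[0,0,0,0,0.0]], squeeze=40)

```text
clock: 3.72
tool_pos: [0.4819, -0.297, 0.0815]
ee_rot: [-3.141, 0.0, 0.175]
wrist_force: [-1.4, -1.1, 0.4]
opening: 0.0335
grip_force: 0.0
```

Request:
apply_moves(targets=[[0,0,0.007,0,0.034],[0,0,0,0,0.034],[0,0,0,0,0.0],[0,0,0,0,0.0],[0,0,0,0,0.0],[0,0,0,0,0.0],[0,0,0,0,0.0]])

```text
clock: 4.3
tool_pos: [0.4819, -0.2968, 0.0745]
ee_rot: [-3.141, 0.0, 0.175]
wrist_force: [-0.3, 2.0, -1.3]
opening: 0.0156
grip_force: 40.0
```

Request:
apply_moves(targets=[[0,0,-0.01,0,0.0],[0,0,-0.02,0,0.0],[0,0,-0.025,0,0.0],[0,0,-0.025,0,0.0],[0,0,-0.02,0,0.0],[0,0,-0.01,0,0.0],[0,0,0,0,0],[0,0,0,0,0]])

```text
clock: 4.97
tool_pos: [0.482, -0.2971, 0.1843]
ee_rot: [3.141, 0.0, 0.175]
wrist_force: [0.0, -0.7, -4.8]
opening: 0.0158
grip_force: 40.0
```

Request:
apply_moves(targets=[[0,0,0,3,0],[0,0,0,6,0],[0,0,0,3,0],[0,-0.006,0,0,0],[0,-0.012,0,0,0],[-0.004,-0.018,0,0,0],[-0.004,-0.024,0,0,0],[-0.004,-0.03,0,0,0],[-0.004,-0.034,0,0,0],[-0.004,-0.035,0,0,0],[-0.004,-0.035,0,0,0],[-0.004,-0.035,0,0,0]])

```text
clock: 5.97
tool_pos: [0.4608, -0.0647, 0.1837]
ee_rot: [-3.141, 0.001, -0.032]
wrist_force: [0.7, 0.3, -3.6]
opening: 0.0158
grip_force: 40.0
```

Request:
apply_moves(targets=[[-0.004,-0.035,0,0,0],[-0.004,-0.035,0,0,0],[-0.004,-0.035,0,0,0],[-0.004,-0.035,0,0,0],[-0.004,-0.032,0,0,0],[0,-0.028,0,0,0],[0,-0.024,0,0,0],[0,-0.02,0,0,0],[0,-0.016,0,0,0],[0,-0.012,0,0,0],[0,-0.008,0,0,0],[0,-0.004,0,0,0]])

```text
clock: 6.97
tool_pos: [0.4512, 0.2183, 0.1841]
ee_rot: [3.141, 0.001, -0.033]
wrist_force: [0.2, 0.2, -4.2]
opening: 0.0154
grip_force: 40.0
```

Request:
apply_moves(targets=[[0,0,0,0,0],[0,0,0,0,0]])

```text
clock: 7.13
tool_pos: [0.4517, 0.2168, 0.1845]
ee_rot: [3.141, 0.0, -0.035]
wrist_force: [-0.3, -0.1, -3.4]
opening: 0.0162
grip_force: 40.0
```

```bash
python3 - <<'E'
from h import *
a=eyes.grab_frame("scene");b=eyes.grab_frame("top")
c1=cv2.resize(a["image"][120:270,220:380],(400,375),interpolation=3);c2=cv2.resize(b["image"][150:270,160:288],(400,375),interpolation=3)
cv2.imwrite("pics/e.png",np.hstack([c1,c2])[:,:,::-1])
E
```

```text
(no output)
```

View pics/e.png

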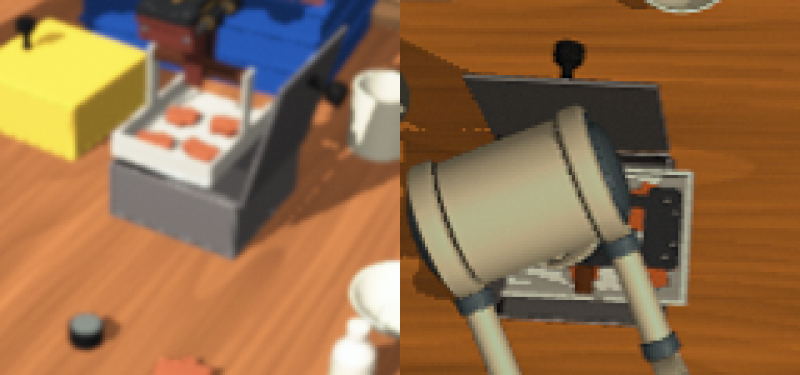

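All four sherds are still in the tray. It sits level over the grey box, with its back end overhanging the -y rim. The tool itself can't tilt, so I'll lower the tray so that the rim pushes its back up and it pivots in a lighter grip.

Request:
apply_moves(targets=[[0,0,0.008,0,0],[0,0,0.015,0,0],[0,0,0.008,0,0],[0,0,0,0,0]], squeeze=12)

```text
clock: 7.57
tool_pos: [0.4507, 0.2164, 0.1506]
ee_rot: [3.14, 0.004, -0.035]
wrist_force: [-0.2, -0.3, -4.6]
opening: 0.0158
grip_force: 12.0
```

Request:
apply_moves(targets=[[0,-0.003,0.005,0,0],[0,-0.006,0.005,0,0],[0,-0.006,0.005,0,0],[0,0,0,0,0]])

```text
clock: 7.9
tool_pos: [0.4526, 0.2337, 0.1387]
ee_rot: [-3.14, -0.001, -0.034]
wrist_force: [0.7, 0.8, 0.3]
opening: 0.0176
grip_force: 12.0
```

Request:
apply_moves(targets=[[0,-0.005,0.006,0,0],[0,-0.005,0.006,0,0],[0,-0.003,0.003,0,0],[0,0,0,0,0],[0,0,0,0,0]])

```text
clock: 8.32
tool_pos: [0.4532, 0.2469, 0.1239]
ee_rot: [-3.139, -0.002, -0.034]
wrist_force: [0.8, 5.2, 3.5]
opening: 0.0193
grip_force: 12.0
```

```bash
python3 - <<'E'
from h import *
a=eyes.grab_frame("scene")
cv2.imwrite("pics/f.png",cv2.resize(a["image"][110:270,220:390],(640,600),interpolation=3)[:,:,::-1])
E
```

```text
(no output)
```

View pics/f.png

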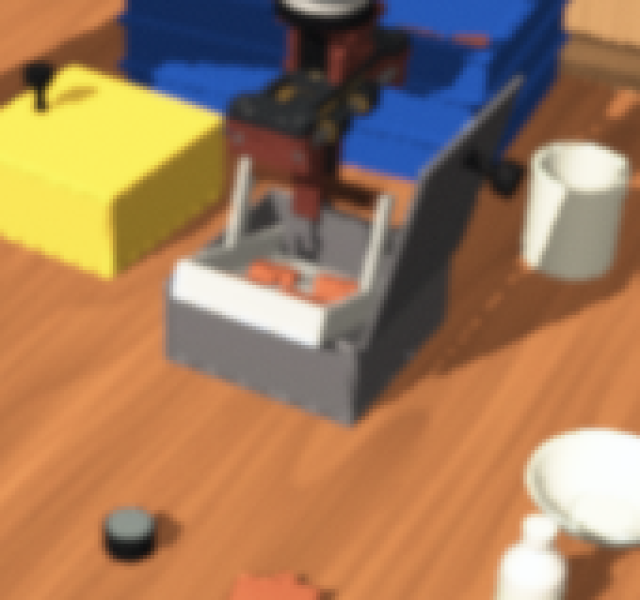

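The tray is tipped about 13–15° lip-down, with its back on the rim. Sherds are visible at crop (270,272) and (335,288). I'm pressing further.

Request:
apply_moves(targets=[[0,0,0.004,0,0],[0,0,0.004,0,0],[0,0,0.002,0,0],[0,0,0,0,0],[0,0,0,0,0]], squeeze=10)

```text
clock: 8.78
tool_pos: [0.4536, 0.2497, 0.1161]
ee_rot: [-3.132, -0.004, -0.032]
wrist_force: [0.6, 14.1, 8.0]
opening: 0.0203
grip_force: 10.0
```

Request:
apply_moves(targets=[[0,0.006,-0.008,0,0],[0,0.015,-0.01,0,0],[0,0.018,-0.009,0,0],[0,0.012,-0.003,0,0],[0,0,0,0,0],[0,0,0,0,0]])

```text
clock: 9.28
tool_pos: [0.4508, 0.194, 0.1431]
ee_rot: [3.141, 0.001, -0.036]
wrist_force: [-1.2, -0.8, 3.4]
opening: 0.0161
grip_force: 10.0
```

Request:
apply_moves(targets=[[0,-0.008,0.006,0,0],[0,-0.01,0.006,0,0],[0,-0.01,0.006,0,0],[0,0,0,0,0],[0,0,0,0,0]])

```text
clock: 9.7
tool_pos: [0.4516, 0.2237, 0.1245]
ee_rot: [-3.141, 0.001, -0.033]
wrist_force: [1.7, 2.3, 2.0]
opening: 0.0197
grip_force: 10.0
```

```bash
python3 - <<'E'
from h import *
a=eyes.grab_frame("scene");b=eyes.grab_frame("top")
print([[round(float(x),2) for x in p] for p in pl(a,"sherd0")])
c1=cv2.resize(a["image"][130:250,240:360],(400,400),interpolation=3);c2=cv2.resize(b["image"][170:270,170:270],(400,400),interpolation=3)
cv2.imwrite("pics/g.png",np.hstack([c1,c2])[:,:,::-1])
E
```

```text
[[297.47, 195.01, 0.54], [290.7, 184.59, 0.48], [306.38, 191.52, 0.41], [255.98, 254.18, 0.2]]
```

View pics/g.png

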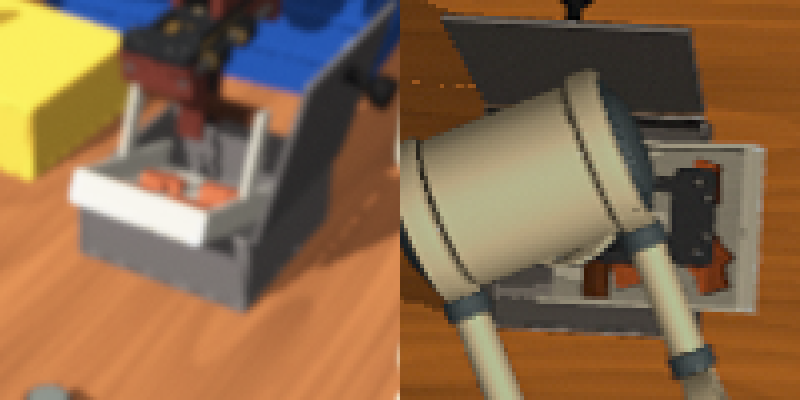

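All four sherds are still in the tray. It is tipped perhaps 17°, with its back overhanging the rim at right (760,230). It needs more tilt.

Request:
apply_moves(targets=[[0,-0.005,0.006,0,0],[0,-0.005,0.006,0,0],[0,-0.003,0.003,0,0],[0,0,0,0,0],[0,0,0,0,0]], squeeze=15)

```text
clock: 10.27
tool_pos: [0.4525, 0.2363, 0.111]
ee_rot: [-3.14, -0.001, -0.034]
wrist_force: [0.4, 5.1, 3.8]
opening: 0.0207
grip_force: 15.0
```

Request:
apply_moves(targets=[[0,-0.002,0.003,0,0],[0,-0.002,0.003,0,0],[0,-0.001,0.003,0,0],[0,0,0,0,0]], squeeze=15)

```text
clock: 10.6
tool_pos: [0.4528, 0.2426, 0.1024]
ee_rot: [-3.137, -0.001, -0.033]
wrist_force: [-0.3, 8.7, 6.1]
opening: 0.0211
grip_force: 15.0
```

Request:
apply_moves(targets=[[0,0.033,-0.015,0,0],[0,0,0,0,0],[0,-0.008,0.004,0,0],[0,-0.009,0.005,0,0],[0,-0.009,0.005,0,0],[0,-0.007,0.004,0,0],[0,0.033,-0.015,0,0],[0,0,0,0,0],[0,-0.008,0.004,0,0],[0,-0.009,0.005,0,0],[0,-0.009,0.005,0,0],[0,-0.007,0.004,0,0]], squeeze=15)

```text
clock: 11.6
tool_pos: [0.4517, 0.2418, 0.0935]
ee_rot: [3.141, 0.002, -0.034]
wrist_force: [0.1, -0.8, 1.1]
opening: 0.0174
grip_force: 15.2
```

```bash
python3 - <<'E'
from h import *
s=monitor.observe();print(s["tool_pos"],s["opening"],s["wrist_force"])
a=eyes.grab_frame("scene");b=eyes.grab_frame("top")
for f in(a,b):print([[round(float(x),2) for x in p] for p in pl(f,"sherd0")])
c1=cv2.resize(a["image"][130:250,240:360],(400,400),interpolation=3);c2=cv2.resize(b["image"][170:270,170:270],(400,400),interpolation=3)
cv2.imwrite("pics/h.png",np.hstack([c1,c2])[:,:,::-1])
E
```

```text
[0.45169353 0.24184952 0.09350639] 0.017398832642471933 [ 0.0546476  -0.76517836  1.12020941]
[[292.71, 271.49, 0.27]]
[]
```

View pics/h.png

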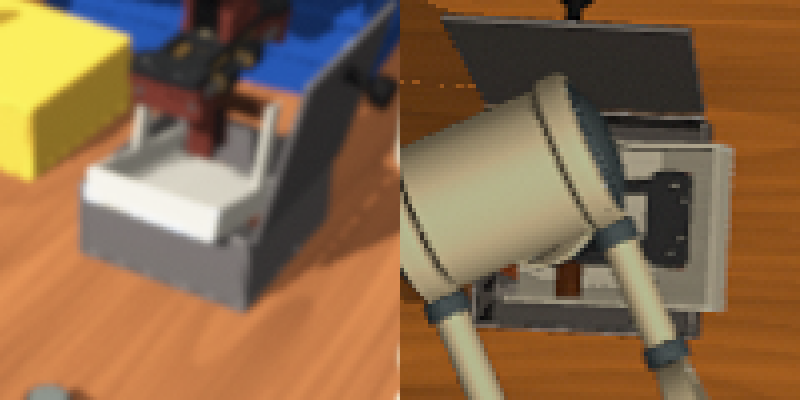

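The visible tray floor is empty, and one sherd shows in the box past the lip at (505,270). I'm firming the grip and lifting straight up slowly.

Request:
apply_moves(targets=[[0,0,-0.005,0,0],[0,0,-0.01,0,0],[0,0.004,-0.014,0,0],[0,0.005,-0.018,0,0],[0,0.005,-0.02,0,0],[0,0.005,-0.02,0,0],[0,0,-0.02,0,0],[0,0,-0.015,0,0],[0,0,0,0,0],[0,0,0,0,0]], squeeze=25)

```text
clock: 12.63
tool_pos: [0.4524, 0.2212, 0.2189]
ee_rot: [-3.141, -0.002, -0.035]
wrist_force: [0.1, -0.3, -2.8]
opening: 0.0165
grip_force: 24.5
```

Request:
apply_moves(targets=[[0,0.01,0,0,0],[0,0.02,0,0,0],[0,0.03,0,0,0],[0,0.03,0,0,0],[0,0.03,0,0,0],[0,0.03,0,0,0],[0,0.03,0,0,0],[0,0.03,0,0,0],[0,0.02,0,0,0],[0,0.01,0,0,0],[0,0,0,0,0],[0,0,0,0,0]], squeeze=50)

```text
clock: 13.63
tool_pos: [0.4432, -0.0185, 0.2168]
ee_rot: [-3.141, 0.001, -0.036]
wrist_force: [-0.0, 0.3, -2.2]
opening: 0.0163
grip_force: 48.9
```

```bash
python3 - <<'E'
from h import *
a=eyes.grab_frame("scene");b=eyes.grab_frame("top")
for f in(a,b):print([[round(float(x),2) for x in p] for p in pl(f,"sherd0")])
c1=cv2.resize(a["image"][130:330,200:400],(400,400),interpolation=3);c2=cv2.resize(b["image"][170:320,180:330],(400,400),interpolation=3)
cv2.imwrite("pics/i.png",np.hstack([c1,c2])[:,:,::-1])
E
```

```text
[[298.98, 184.8, 0.61], [318.42, 184.59, 0.58], [318.47, 194.42, 0.48], [301.67, 189.0, 0.39]]
[[290.81, 137.21, 0.67], [207.31, 217.39, 0.54], [207.93, 233.39, 0.5], [199.42, 217.31, 0.42], [204.68, 235.91, 0.41]]
```

View pics/i.png

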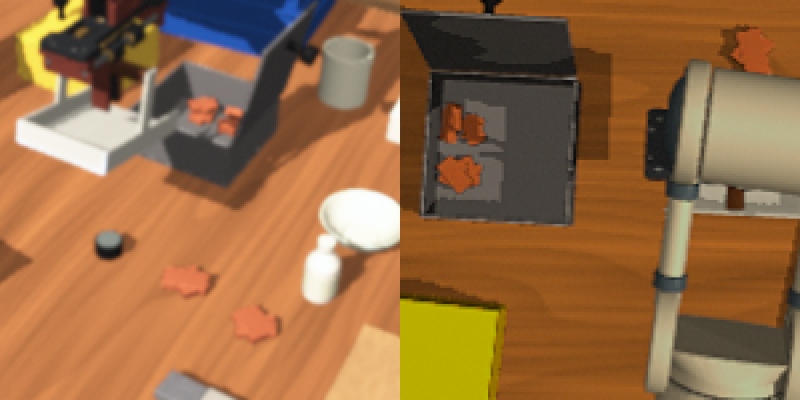

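All four sherds are in the box at crop (452,122), (475,128) and two overlapping at (460,173). The tray is empty and level. I'm carrying it back to the open bench.

Request:
apply_moves(targets=[[0.006,0.01,0,0,0],[0.007,0.02,0,0,0],[0.007,0.03,0,0,0],[0.007,0.035,0,0,0],[0.007,0.035,0,0,0],[0.007,0.035,0,0,0],[0.007,0.035,0,0,0],[0.007,0.03,0,0,0],[0.006,0.02,0,0,0],[0.005,0.01,0,0,0],[0,0,0.01,0,0],[0,0,0.02,0,0]])

```text
clock: 14.83
tool_pos: [0.5018, -0.2811, 0.1894]
ee_rot: [3.14, -0.004, -0.035]
wrist_force: [0.1, -0.5, -0.9]
opening: 0.0164
grip_force: 48.9
```

Request:
apply_moves(targets=[[0,0,0.025,0,0],[0,0,0.025,0,0],[0,0,0.02,0,0],[0,0,0.01,0,0],[0,0,0,0,0],[0,0,0,0,0]])

```text
clock: 15.33
tool_pos: [0.5006, -0.2798, 0.1077]
ee_rot: [-3.141, 0.0, -0.033]
wrist_force: [0.8, -0.2, -1.5]
opening: 0.0163
grip_force: 48.9
```

Request:
apply_moves(targets=[[0,0,0.007,0,0],[0,0,0.007,0,0],[0,0,0.006,0,0],[0,0,0,0,0],[0,0,0,0,0]])

```text
clock: 15.75
tool_pos: [0.5003, -0.2806, 0.0872]
ee_rot: [-3.141, 0.001, -0.035]
wrist_force: [0.2, -0.3, -2.8]
opening: 0.0162
grip_force: 48.9
```

```bash
python3 - <<'E'
from h import *
a=eyes.grab_frame("scene");b=eyes.grab_frame("top")
g=[[[round(float(x),2) for x in p] for p in pl(f,n)] for n in("tray_grip","tray_lip","tray") for f in(a,b)];print(g)
for i in(0,2,4):
    if g[i] and g[i+1]: print(tri(a,g[i][0][:2],b,g[i+1][0][:2]))
r=spotter.outline_of(a,"tray")[0]["region"];ys,xs=np.nonzero(r)
i=ys.argmax();print("lowest px",xs[i],ys[i],at_z(a,(xs[i],ys[i]),0), "expect back-right corner", proj(a,(.501+.062,-.281-.087,0)),proj(a,(.501+.062,-.281-.087,0.02)))
i=xs.argmin();print(xs[i],ys[i])
E
```

```text
[[[212.58, 273.0, 0.89]], [[397.49, 209.92, 0.88]], [[234.7, 292.78, 0.63]], [[363.72, 212.1, 0.74], [248.81, 139.02, 0.62]], [[210.11, 312.1, 0.91], [370.78, 177.62, 0.18]], [[391.27, 217.69, 0.57]]]
(array([ 0.50194339, -0.28370362,  0.16178359]), np.float64(0.005476593959875477))
(array([ 0.50427581, -0.20982355,  0.03528381]), np.float64(0.0044770347431982065))
(array([ 0.48958288, -0.29386588,  0.04135875]), np.float64(0.009155091665542922))
lowest px 208 343 [ 0.5178814  -0.34094427  0.        ] expect back-right corner [218.13655834 360.00409712] [217.50080272 354.4520997 ]
166 310
```

Request:
apply_moves(targets=[[0,0,0.006,0,0],[0,0,0.006,0,0],[0,0,0.005,0,0],[0,0,0,0,0],[0,0,0,0,0]])

```text
clock: 16.62
tool_pos: [0.5001, -0.2804, 0.0697]
ee_rot: [-3.141, 0.001, -0.035]
wrist_force: [-0.4, 0.8, -2.6]
opening: 0.0164
grip_force: 48.9
```

Request:
apply_moves(targets=[[0,0,0.004,0,0],[0,0,0.003,0,0],[0,0,0,0,0],[0,0,0,0,0]])

```text
clock: 16.95
tool_pos: [0.5004, -0.2806, 0.0633]
ee_rot: [-3.141, 0.0, -0.035]
wrist_force: [0.1, 0.1, -1.9]
opening: 0.0159
grip_force: 48.9
```

Request:
apply_moves(targets=[[0,0,0.004,0,0],[0,0,0.003,0,0],[0,0,0,0,0],[0,0,0,0,0]])

```text
clock: 17.28
tool_pos: [0.5003, -0.2806, 0.0562]
ee_rot: [-3.141, 0.001, -0.035]
wrist_force: [0.7, 0.2, -1.8]
opening: 0.016
grip_force: 48.9
```

Request:
apply_moves(targets=[[0,0,0.004,0,0],[0,0,0.003,0,0],[0,0,0,0,0],[0,0,0,0,0]])

```text
clock: 17.62
tool_pos: [0.5008, -0.2809, 0.05]
ee_rot: [3.141, -0.001, -0.035]
wrist_force: [-0.4, -1.2, 1.5]
opening: 0.0152
grip_force: 48.7
```

Request:
apply_moves(targets=[[0,0,0,0,0.02],[0,0,0,0,0.03],[0,0,0,0,0.05],[0,0,0,0,0.05],[0,0,0,0,0.05],[0,0,-0.01,0,0.05],[0,0,-0.03,0,0.05],[0,0,-0.04,0,0.05],[0,0,-0.04,0,0.05],[0,0,-0.04,0,0.05],[0,0,-0.04,0,0.03],[0,0,-0.03,0,0.0]])

```text
clock: 18.62
tool_pos: [0.5005, -0.2806, 0.2848]
ee_rot: [3.139, -0.004, -0.035]
wrist_force: [0.2, 0.3, 0.9]
opening: 0.0398
grip_force: 0.0
```

```bash
python3 - <<'E'
from h import *
a=eyes.grab_frame("scene");b=eyes.grab_frame("top")
g=[[[round(float(x),2) for x in p] for p in pl(f,n)] for n in("tray_grip","tray_lip","box_lid_handle","box_lid_hinge") for f in(a,b)];print(g)
for i in(0,2):
    if g[i] and g[i+1]: print(tri(a,g[i][0][:2],b,g[i+1][0][:2]))
# nearest scene knob/hinge to expected
print(tri(a,(355.2,156.9),b,(213.3,166)))
s=monitor.observe();print(s["tool_pos"],s["ee_rot"],s["opening"],s["joint_positions"])
E
```

```text
[[[214.42, 292.32, 0.63]], [[390.6, 213.32, 0.88]], [[239.68, 297.49, 0.6], [260.01, 252.71, 0.34], [216.38, 322.1, 0.22]], [[359.91, 212.1, 0.58]], [[354.42, 159.01, 0.82], [119.78, 231.08, 0.76], [230.22, 132.38, 0.56]], [[212.02, 166.78, 0.87], [180.21, 330.2, 0.87]], [[156.69, 274.6, 0.89], [263.87, 153.01, 0.82], [329.5, 186.69, 0.69]], [[216.33, 195.8, 0.6], [187.82, 283.58, 0.59]]]
(array([ 0.49759801, -0.27918662,  0.09676896]), np.float64(0.006474461353866548))
(array([ 0.50819769, -0.20042586,  0.01228515]), np.float64(0.009700538723329159))
(array([0.61122898, 0.23839004, 0.20622197]), np.float64(0.0030513996961106763))
[ 0.50019949 -0.28045187  0.27797398] [-3.14012228e+00  2.42623585e-03 -3.45869563e-02] 0.0015932207014706682 [-5.70345927e-01  4.05356260e-02  1.18502784e+00  2.74159264e-05
  1.91886608e+00  1.03504845e+00]
```

Request:
apply_moves(targets=[[0.0111,-0.0396,-0.001,0,0],[0.0111,-0.0396,-0.001,0,0],[0.0111,-0.0396,-0.001,0,0],[0.0111,-0.0396,-0.001,0,0],[0.0111,-0.0396,-0.001,0,0],[0.0111,-0.0396,-0.001,0,0],[0.0111,-0.0396,-0.001,0,0],[0.0111,-0.0396,-0.001,0,0],[0.0111,-0.0396,-0.001,0,0],[0.0111,-0.0396,-0.001,0,0],[0.0111,-0.0396,-0.001,0,0],[0.0111,-0.0396,-0.001,0,0]])

```text
clock: 20.12
tool_pos: [0.6501, 0.1917, 0.2908]
ee_rot: [3.141, 0.001, -0.035]
wrist_force: [-0.3, 0.6, -0.5]
opening: 0.0004
grip_force: 0.0
```

Request:
apply_moves(targets=[[0,0,0,0,0],[0,0,0,0,0]])

```text
clock: 20.28
tool_pos: [0.6501, 0.192, 0.2887]
ee_rot: [3.14, 0.004, -0.031]
wrist_force: [-0.1, -0.8, 0.5]
opening: 0.0007
grip_force: 0.0
```

Request:
apply_moves(targets=[[0,0,0.03,0,0],[0,0,0.03,0,0],[0,0,0.018,0,0],[0,0,0,0,0],[-0.02,0,0,0,0],[-0.015,0,0,0,0],[-0.013,0,0,0,0],[-0.013,0,0,0,0],[-0.013,0,0,0,0],[-0.013,0,0,0,0],[-0.013,0,0,0,0]])

```text
clock: 21.2
tool_pos: [0.5503, 0.1919, 0.2164]
ee_rot: [-3.141, -0.004, -0.036]
wrist_force: [1.2, -0.4, 1.2]
opening: 0.0005
grip_force: 0.8
```

Request:
apply_moves(targets=[[-0.013,0,0,0,0],[-0.013,0,0.002,0,0],[-0.013,0,0.003,0,0],[-0.013,0,0.004,0,0],[-0.013,0,0.006,0,0],[-0.013,0,0.007,0,0],[-0.014,0,0.008,0,0],[-0.011,0,0.01,0,0],[-0.011,0,0.01,0,0],[-0.01,0,0.01,0,0]])

```text
clock: 22.03
tool_pos: [0.4265, 0.1966, 0.1557]
ee_rot: [-3.14, -0.004, -0.036]
wrist_force: [1.2, -0.7, 0.2]
opening: 0.0006
grip_force: 0.4
```

Request:
apply_moves(targets=[[-0.006,0,0.01,0,0],[-0.005,0,0.01,0,0],[-0.005,0,0.01,0,0],[-0.004,0,0.01,0,0],[-0.003,0,0.01,0,0],[-0.003,0,0.01,0,0],[0,0,0.008,0,0],[0,0,0.004,0,0],[0,0,0,0,0],[0,0,0,0,0]])

```text
clock: 22.87
tool_pos: [0.4004, 0.1982, 0.0818]
ee_rot: [-3.142, -0.0, -0.035]
wrist_force: [-0.5, -1.4, 3.0]
opening: 0.0004
grip_force: 1.2
```

Request:
apply_moves(targets=[[0,0,0.003,0,0],[0,0,0.001,0,0],[0,0,0,0,0],[0,0,0,0,0]])

```text
clock: 23.2
tool_pos: [0.4006, 0.1983, 0.0815]
ee_rot: [-3.141, -0.002, -0.035]
wrist_force: [-9.9, -4.3, 21.7]
opening: 0.0007
grip_force: 10.4
```

Request:
apply_moves(targets=[[0,0,-0.01,0,0],[0,0,-0.03,0,0],[0,0,-0.04,0,0],[0,0,-0.04,0,0],[0,0.03,-0.01,0,0],[0,0.04,0,0,0],[0,0.04,0,0,0],[0,0.04,0,0,0],[0,0.03,0,0,0],[0,0,0,0,0],[0,0,0,0,0]])

```text
clock: 24.12
tool_pos: [0.3942, 0.0173, 0.2075]
ee_rot: [-3.141, -0.0, -0.039]
wrist_force: [0.6, 0.5, 0.2]
opening: 0.0003
grip_force: 0.0
```

```bash
python3 - <<'E'
from h import *
a=eyes.grab_frame("scene");b=eyes.grab_frame("top")
cv2.imwrite("pics/j.png",np.hstack([cv2.resize(a["image"][100:380,120:400],(400,400)),cv2.resize(b["image"][120:320,170:450],(400,400))])[:,:,::-1])
E
```

```text
(no output)
```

View pics/j.png

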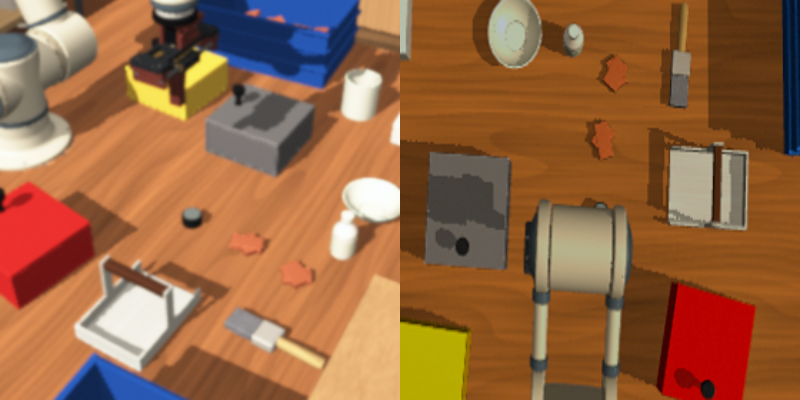

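The lid is shut at (262,125). The empty tray is flat and upright at (137,315), and the bystanders are in place. I'm handing in.

```bash
python3 -c "
from station import bot
print(bot.hand_in())"
```

```text
the job is handed in; nothing more can be done
None
```

The job is handed in: all four sherds are in the grey box, the empty tray is flat and upright on the bench, the lid is shut and the other things are where they were; the hand-in returned no verdict.

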